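# Take the sample stack apart beside the microscope

### The arm

A 6-joint arm with a two-finger parallel gripper is mounted at the origin on the work surface. World frame = base frame: x ahead of the robot, y to its left, z up, the work surface at z = 0. Lengths are in m, angles in rad, forces in N, time in s.
With the tool pointing down it reaches from about 0.325 to 1 m from the base axis. Payload 5.1 kg.
Tool frame: the origin (TCP) lies at the very end of the fingers, on their centre line; the grasp point (between the pads) lies 19 mm behind it; z points along the fingers, y is the line along which they close (so a half turn about z gives the same grasp; the last joint's range is limited). The gripper opens to 85 mm and grips with 20 to 120 N. Pads are 22 mm wide; open, the fingers measure 114 mm over their backs; the gripper's body (76 mm by 85 mm) begins 54 mm behind the grasp point. The pads swing forward as they close: fully open they stand 13 mm farther back than shut.
Start: joints at [1.034, 0.124, 1.65, -0, 1.367, -0.083], TCP at [0.285, 0.584, 0.231] pointing down, gripper open.
Joint ranges: [-2.61, 2.61], [-1.02, 2.33], [0.03, 2.71], [-1.35, 4.49], [0.32, 2.68], [-2.91, 2.91]. Speed limits (rad/s): [2.57, 2.57, 3.14, 3.14, 3.14, 3.14].

### API

Orientations are given as [roll, pitch, yaw] about the fixed x, y, z axes, in that order (R = Rz(yaw) Ry(pitch) Rx(roll)).
In Python, from rig import ctrl gives the robot as it stands.
- The arm moves only by the shell command python3 -m inch 'ROWS' [FORCE]. ROWS is text: rows parted by semicolons, each of 7 numbers parted by spaces: the shift along the tool's x, y, z in m, then the turn, a rotation vector about the tool's x, y, z in rad, then the opening in per cent of the stroke, from 0 (shut) to 100 (fully open). In form: dx dy dz wx wy wz fingers; .... A call has exactly 10 rows; each row shifts and turns the commanded pose from where the row before left it, along the tool's axes as they then stand; what a row does not reach is not made up. A row lasts 1/8 s, in which the tool goes at most 62.5 mm and 10.7 degrees, less where a joint would pass 70% of its speed; a pose out of reach is approached as far as the arm can. A call is refused whole if a number of a shift passes 0.0625 or a number of a turn 0.188, either way. A call with a gripper value outside its range is refused whole. The fingers move at their own pace and stop on an object; FORCE is the grip in N (left out, the last holds). Time passes only in rows, so rows that do not move let the fingers close, or fill a call up. It gives the time, the measured TCP pose, the force, the opening and the grip force at its end, in the units of the state.
- ctrl.sense(): the state, without advancing time (a new reading comes with each control period).
- ctrl.camera(name): name is "scene" or "top" or "wrist"; returns (picture, depth): 384x512x3 uint8, red, green, blue; 384x512 float32, m along the optical axis (not along the pixel's ray), 0 where there is no reading.
- ctrl.calibration(name): a dict with "fx", "fy", "cx", "cy" (pixels), "pose" (4x4, takes a point from camera to world coordinates). Camera axes: x right, y down, z forward; pixel columns grow to the right and rows downward; lengths in m; the calibration is good to about 2 mm. A picture is of the moment at which its call begins: read the wrist's pose just before it. calibration takes no time and is no camera call; for the wrist camera it gives the pose at the moment of the call.
- ctrl.sign_off(): hands the job in; it is judged then, once.
The state is a dict: "clock": time; "joints": joint angles; "joint_velocities": joint speeds; "effort": joint torques, N m; "tcp_pos": TCP position; "tcp_rot": TCP orientation; "contact_force": force on the tool from outside, world axes, zero at the start; "moment": the same for the moment, N m; "gripper_width": finger opening in m; "grip_force": force on a finger pad.
Only numpy, scipy, OpenCV 4.12 (cv2) and the standard library are available. Lean on these libraries where they do the work, as an engineer would, in place of code of your own. Each camera call takes 0.05 s, during which the arm holds its last target. There are 200 camera calls.

### The job

Take the stack on the grey mat apart from the top down, setting each thing gently and upright in its own place before lifting the next: the green-capped vial inside the green rim of the black holder, the red-lidded dish in the middle of the dark disc of the warming plate, the yellow slide box between the stops of the yellow tray, and the blue tip box between the blue stops of the pale metal dock, both boxes centred and lying along their plates. Keep everything level, drop nothing, leave what is already placed where it is, and do not push or knock over the glass bottle and the orange tube rack.

Things in the scene. Friction and masses are not known exactly. Their poses are not given: they have to be found in the camera images.
- vial_c (a point): Sample vial, the top of the stack: upright cylinder of amber glass with a green screw cap, 26 mm in diameter, 50 mm tall, about 35 g. The point is its centre, 25 mm above its underside; z is its upright axis.
- dish_c (a point): Closed culture dish, second in the stack (the vial stands on it): flat cylinder with a red lid, 44 mm in diameter, 18 mm tall, about 40 g. The point is its centre, 9 mm above its underside; z is its upright axis.
- slide_box_c (a point): Microscope-slide box, third in the stack (the dish lies on it): closed yellow plastic box with a black seam, 80 mm along its x, 48 mm along its y, 30 mm tall, about 110 g. The point is its centre, 15 mm above its underside; z is up. Either way round is right.
- tip_box_c (a point): Pipette-tip box, the bottom of the stack: closed blue plastic box, 120 mm along its x, 60 mm along its y, 42 mm tall, about 160 g, lying on a grey mat 4 mm thick (170 x 110 mm). The point is its centre, 21 mm above its underside; z is up. Either way round is right. The boxes in the stack lie roughly along each other.
- vial_seat (a point): Place of the vial: fixed black block, 84 mm square and 12 mm tall, with a low green rim standing 4 mm above the block's top, inner diameter 46 mm, outer diameter 58 mm, and a green floor within it. The point is the centre of that floor, level with the block's top, 12 mm above the table; z is up.
- dish_seat (a point): Place of the dish: fixed white warming plate, 130 mm along its x, 88 mm along its y, with a round dark steel disc, 68 mm in diameter, ringed in red, in its middle; the disc has no rim and stands 3 mm above the white top. The point is the centre of the disc's top face, 25 mm above the table; z is up.
- slide_seat (a point): Place of the slide box: fixed yellow tray, 118 mm along its x, 66 mm along its y, a plate 8 mm thick with a black stop 10 mm high and 7 mm thick across each short end; its long sides are open. 104 mm free between the stops. The point is the centre of the plate's top face, 8 mm above the table; x runs from stop to stop, z is up.
- tip_seat (a point): Place of the tip box: fixed dock of pale bare metal, 160 mm along its x, 82 mm along its y, a plate 8 mm thick with a blue stop 12 mm high and 7 mm thick across each short end; its long sides are open. 146 mm free between the stops. The point is the centre of the plate's top face, 8 mm above the table; x runs from stop to stop, z is up.
- bottle_c (a point): Bystander: loose pale glass reagent bottle with a black cap, 48 mm in diameter, 105 mm tall. The point is its centre, 52 mm above the table.
- tube_rack_c (a point): Bystander: loose orange rack of capped tubes, 110 mm along its x, 50 mm along its y, 58 mm tall with the tubes. The point is its centre, 29 mm above the table.
Things that resemble listed ones, but are neither listed nor needed, are in the scene too. Of the things that look like the part that bears dish_c, the smallest one is meant. Of the things that look like the part that bears tip_box_c, take the one that is farthest from the robot's base at the start.

How it is judged:
On the way, in this order (a step that is already met when the one before it is completed fails the run):
1. the sample vial stands released in the rim of its holder (z of vial_c in the frame of vial_seat between 0.022 and 0.028 m and angle between vial_c's own z axis and vertical below 0.06 rad and horizontal distance between vial_c and vial_seat below 0.011 m and contact force between vial and the fingers below 0.05 N and linear speed of vial below 0.02 m/s and angular speed of vial below 0.2 rad/s), for 0.2 s.
2. the culture dish stands released on the disc of the warming plate, those before it still in theirs (z of vial_c in the frame of vial_seat between 0.022 and 0.028 m and angle between each of vial_c, dish_c's own z axis and vertical below 0.06 rad and horizontal distance between vial_c and vial_seat below 0.011 m and z of dish_c in the frame of dish_seat between 0.006 and 0.012 m and horizontal distance between dish_c and dish_seat below 0.013 m and contact force between dish and the fingers below 0.05 N and linear speed of dish below 0.02 m/s and angular speed of dish below 0.2 rad/s), for 0.2 s.
3. the slide box stands released between the stops of its tray, those before it still in theirs (z of vial_c in the frame of vial_seat between 0.022 and 0.028 m and angle between each of vial_c, dish_c, slide_box_c's own z axis and vertical below 0.06 rad and horizontal distance between vial_c and vial_seat below 0.011 m and z of dish_c in the frame of dish_seat between 0.006 and 0.012 m and horizontal distance between dish_c and dish_seat below 0.013 m and z of slide_box_c in the frame of slide_seat between 0.012 and 0.018 m and x of slide_box_c in the frame of slide_seat between -0.014 and 0.014 m and y of slide_box_c in the frame of slide_seat between -0.012 and 0.012 m and angle between the x axis of slide_box_c and the x axis of slide_seat, either way round below 0.2 rad and contact force between slide_box and the fingers below 0.05 N and linear speed of slide_box below 0.02 m/s and angular speed of slide_box below 0.2 rad/s), for 0.2 s.
4. the tip box stands released between the stops of its dock, those before it still in theirs (z of vial_c in the frame of vial_seat between 0.022 and 0.028 m and angle between each of vial_c, dish_c, slide_box_c, tip_box_c's own z axis and vertical below 0.06 rad and horizontal distance between vial_c and vial_seat below 0.011 m and z of dish_c in the frame of dish_seat between 0.006 and 0.012 m and horizontal distance between dish_c and dish_seat below 0.013 m and z of slide_box_c in the frame of slide_seat between 0.012 and 0.018 m and x of slide_box_c in the frame of slide_seat between -0.014 and 0.014 m and y of slide_box_c in the frame of slide_seat between -0.012 and 0.012 m and angle between the x axis of slide_box_c and the x axis of slide_seat, either way round below 0.2 rad and z of tip_box_c in the frame of tip_seat between 0.018 and 0.024 m and x of tip_box_c in the frame of tip_seat between -0.014 and 0.014 m and y of tip_box_c in the frame of tip_seat between -0.012 and 0.012 m and angle between the x axis of tip_box_c and the x axis of tip_seat, either way round below 0.2 rad and contact force between tip_box and the fingers below 0.05 N and linear speed of tip_box below 0.02 m/s and angular speed of tip_box below 0.2 rad/s), for 0.2 s.
At the end, for the whole second after the job is handed in: All four released, at rest and upright (3 degrees) on their seats: vial within 11 mm of its holder's centre, dish within 13 mm of the disc's centre, boxes flat between the stops, within 14 mm along and 12 mm across of the middle and 11 degrees of the plate's length (all of step 4 and contact force between each of vial, dish, slide_box and the fingers below 0.05 N and linear speed of each of vial, dish, slide_box below 0.02 m/s and angular speed of each of vial, dish, slide_box below 0.2 rad/s); the robot touches nothing.
It fails at once if a thing of the stack is dropped (falls free by more than about 25 mm) ((contact force between vial and anything else below 0.005 N and linear speed of vial above 0.7 m/s) or (contact force between dish and anything else below 0.005 N and linear speed of dish above 0.7 m/s) or (contact force between slide_box and anything else below 0.005 N and linear speed of slide_box above 0.7 m/s) or (contact force between tip_box and anything else below 0.005 N and linear speed of tip_box above 0.7 m/s)).
It fails at once if a thing of the stack is tipped by more than 35 degrees (angle between any of vial_c, dish_c, slide_box_c, tip_box_c's own z axis and vertical above 0.61 rad).
It fails at once if the glass bottle is knocked over or pushed by more than 25 mm (angle between bottle_c's own z axis and vertical above 0.4 rad or distance of bottle_c from where it was at the start of the episode above 0.025 m).
It fails at once if the tube rack is tipped or pushed by more than 25 mm (angle between tube_rack_c's own z axis and vertical above 0.4 rad or distance of tube_rack_c from where it was at the start of the episode above 0.025 m).
It also fails if it takes over 120 s, if anything falls off the work surface, if the arm or the gripper's body presses on something with over 40 N, if the wrist force passes 120 N, or if a joint passes its speed limit or range.

## Working session

There is one attempt and no reset: what is moved stays moved. The work goes in short steps, Python scripts to look and compute and a shell command to move; the robot and the scene stay as the last step left them, time stands still between calls to the robot, and variables do not carry over. Pictures are saved under pics/ and viewed, at most 14 in all, crops included, and the job is handed in when it is done.

```bash
ls; mkdir -p pics
python3 - <<'E'
from rig import ctrl
import cv2,numpy as np
print(ctrl.sense())
for n in("scene","top"):
    p,d=ctrl.camera(n); cv2.imwrite(f"pics/{n}0.png",p[:,:,::-1]); np.savez(f"pics/{n}0.npz",p=p,d=d,**ctrl.calibration(n))
    c=ctrl.calibration(n); print(n,c)
E
```

```text
pics
{'clock': 0.0, 'joints': array([ 1.03439455e+00,  1.24537987e-01,  1.65173018e+00,  3.55954097e-06,
        1.36749623e+00, -8.26227207e-02]), 'joint_velocities': array([ 0.00068332, -0.00024349, -0.00125116, -0.00085325,  0.00064276,
       -0.00079141]), 'effort': array([-4.86122826e-04, -4.23605418e+01, -3.65460241e+01,  4.00181989e-05,
        6.87779946e-03, -2.81529390e-05]), 'tcp_pos': array([0.28465065, 0.58365206, 0.22999853]), 'tcp_rot': array([-3.13942860e+00, -1.82704027e-04,  2.68781268e+00]), 'contact_force': array([ 0.31901995, -0.30129835, -0.08700319]), 'moment': array([-0.04353106, -0.00052512, -0.01903856]), 'grip_force': 0.0, 'gripper_width': 0.08531234883097433}
scene {'fx': 445.651431130446, 'fy': 445.651431130446, 'cx': 264.59061607715057, 'cy': 188.36006339646755, 'pose': array([[-0.69735156,  0.48389499, -0.52872152,  1.15580764],
       [ 0.71666992,  0.48026433, -0.50569793,  0.54796401],
       [ 0.00922139, -0.73156805, -0.68170606,  0.89251046],
       [ 0.        ,  0.        ,  0.        ,  1.        ]])}
top {'fx': 370.51936591416757, 'fy': 370.51936591416757, 'cx': 247.5559337409029, 'cy': 189.6264890991619, 'pose': array([[-0.00890338, -0.98149078,  0.19130234,  0.31949997],
       [-0.99994718,  0.00972126,  0.00333722, -0.05479569],
       [-0.00513515, -0.19126252, -0.98152548,  1.13118665],
       [ 0.        ,  0.        ,  0.        ,  1.        ]])}
```

View pics/top0.png

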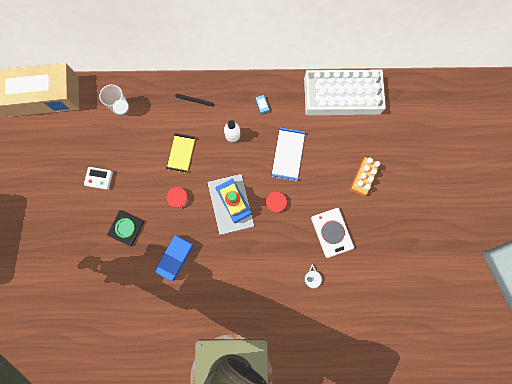

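View pics/scene0.png

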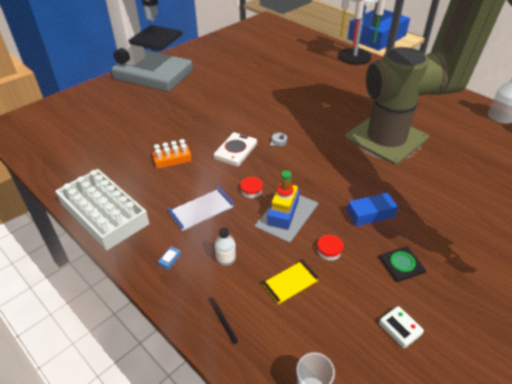

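The overhead picture shows the stack at (232,200) on the grey mat. Lookalikes:
- **Dish:** red-lidded dishes at (177,197) and (277,202) are larger. The target is the small one under the vial, about (232,200).
- **Tip box:** the blue box at (174,258) is nearer the base. The target is the one in the stack at (233,205).

The seats are the holder (125,228), warming plate (333,232), yellow tray (181,152) and pale dock (289,155). The bottle is at (232,131) and the rack at (366,176).

```bash
cat > h.py <<'E'
import numpy as np,cv2
def cloud(d,c):
    v,u=np.indices(d.shape)
    P=np.stack([(u-c['cx'])/c['fx']*d,(v-c['cy'])/c['fy']*d,d],-1)
    T=c['pose']; return P@T[:3,:3].T+T[:3,3]
def rect(xy):
    (x,y),(w,h),a=cv2.minAreaRect((xy*1000).astype(np.float32))
    if w<h: w,h,a=h,w,a+90
    return [round(t,1) for t in(x,y,w,h,(a+90)%180-90)]
def hsv(p): return cv2.cvtColor(p,cv2.COLOR_RGB2HSV)
E
python3 - <<'E'
from h import *
for n in("top","scene"):
    z=dict(np.load(f"pics/{n}0.npz")); X=cloud(z['d'],z); H=hsv(z['p']); h,s,v=[H[...,i].astype(int) for i in range(3)]
    ok=(z['d']>0)
    M={'green':(h>45)&(h<85)&(s>110),'red':((h<6)|(h>174))&(s>170)&(v>120),'yellow':(h>22)&(h<34)&(s>150),'blue':(h>100)&(h<120)&(s>150),'orange':(h>8)&(h<18)&(s>200)&(v>150),'bright':(s<50)&(v>150),'black':(v<45)}
    for k,m in M.items():
        L=cv2.connectedComponents((m&ok).astype(np.uint8))[1]
        for i in range(1,L.max()+1):
            q=X[L==i]
            if len(q)<25 or q[:,0].mean()>.95 or q[:,0].mean()<.2 or abs(q[:,1].mean())>.5: continue
            vv,uu=np.where(L==i); zt=np.percentile(q[:,2],90)
            print(n,k,len(q),(int(uu.mean()),int(vv.mean())),'ztop %.3f zlow %.3f'%(zt,np.percentile(q[:,2],10)),rect(q[q[:,2]>zt-.008][:,:2]))
z=np.load("pics/top0.npz"); cv2.imwrite("pics/crop0.png",cv2.resize(z['p'][120:290,100:400,::-1],None,fx=2.6,fy=2.6,interpolation=cv2.INTER_CUBIC))
E
```

```text
top green 60 (231, 196) ztop 0.146 zlow 0.141 [494.9, -7.9, 21.3, 20.4, -37.7]
top green 136 (124, 227) ztop 0.019 zlow 0.012 [424.3, 320.7, 57.5, 57.5, -3.3]
top red 30 (237, 198) ztop 0.097 zlow 0.091 [496.2, -21.9, 32.7, 10.7, -5.5]
top blue 57 (292, 130) ztop 0.023 zlow 0.015 [726.7, -193.3, 77.3, 6.4, 79.0]
top blue 39 (284, 176) ztop 0.022 zlow 0.016 [575.1, -164.8, 78.3, 5.1, 79.4]
top blue 286 (234, 203) ztop 0.048 zlow 0.043 [499.8, -7.8, 118.7, 58.5, 27.8]
top blue 916 (173, 257) ztop 0.044 zlow 0.038 [334.3, 166.5, 119.6, 60.1, -28.2]
top bright 3480 (343, 92) ztop 0.070 zlow 0.004 [848.5, -358.1, 196.7, 99.6, -89.2]
top bright 569 (113, 98) ztop 0.089 zlow 0.018 [819.1, 361.2, 70.3, 66.2, 44.8]
top bright 67 (261, 103) ztop 0.021 zlow 0.016 [819.0, -99.4, 33.1, 22.3, 17.4]
top bright 218 (231, 132) ztop 0.081 zlow 0.024 [712.3, -4.8, 36.6, 27.2, -79.2]
top bright 1152 (288, 153) ztop 0.011 zlow 0.005 [652.8, -179.4, 147.9, 81.9, -10.7]
top bright 31 (368, 160) ztop 0.060 zlow 0.037 [615.9, -415.7, 13.4, 12.6, 0.5]
top bright 32 (376, 163) ztop 0.060 zlow 0.040 [605.1, -43
[... 2377 characters left out ...]
2 [498.6, 5.2, 168.2, 107.7, 13.2]
scene bright 445 (225, 249) ztop 0.079 zlow 0.021 [721.9, 3.9, 41.1, 25.7, -26.0]
scene bright 108 (168, 254) ztop 0.021 zlow 0.016 [819.9, -101.7, 34.0, 27.3, 18.6]
scene bright 699 (402, 326) ztop 0.024 zlow 0.017 [582.4, 413.7, 75.0, 61.6, 80.8]
scene bright 688 (310, 368) ztop 0.090 zlow 0.005 [815.8, 357.0, 67.0, 57.9, -44.4]
scene bright 403 (185, 375) ztop -0.745 zlow -0.755 [826.5, -152.6, 111.4, 71.8, -89.4]
scene bright 43 (167, 381) ztop -0.745 zlow -0.756 [885.5, -195.0, 28.8, 26.5, -5.6]
scene black 53 (389, 269) ztop 0.014 zlow 0.009 [462.8, 307.9, 74.8, 8.2, 69.2]
scene black 88 (227, 328) ztop 0.013 zlow 0.009 [847.8, 146.2, 71.9, 6.7, 74.4]
```

View pics/crop0.png

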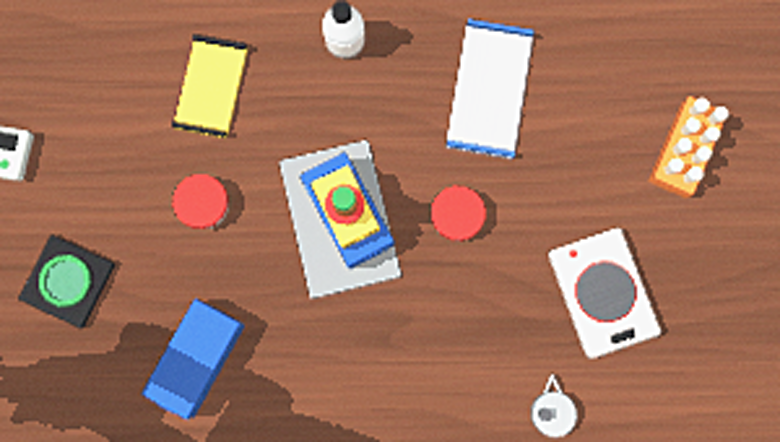

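Crop check: the chosen dish is the small red one under the green cap, on the yellow box and the blue box on the grey mat, at crop (344,203). It is clearly smaller than the loose red dishes at (200,200) and (460,212). I have positions for everything, so next is the move helper and the approach.

```bash
cat > to.py <<'E'
import sys,numpy as np
from rig import ctrl
from scipy.spatial.transform import Rotation as R
X,Y,Z,yaw=map(float,sys.argv[1:5]); s=ctrl.sense()
r=R.from_euler('xyz',s['tcp_rot']); g=R.from_euler('xyz',[np.pi,0,np.radians(yaw)])
d=np.array([X,Y,Z])-s['tcp_pos']
print('t%.2f'%s['clock'],'shift(now axes)',r.inv().apply(d).round(4),'turn',(r.inv()*g).as_rotvec().round(3),'shift(goal axes)',g.inv().apply(d).round(4),'w%.4f g%.1f'%(s['gripper_width'],s['grip_force']))
E
python3 to.py .496 -.007 .25 154; python3 to.py .496 -.007 .25 207
```

```text
t0.10 shift(now axes) [-0.4489 -0.4383 -0.0191] turn [-0.002 -0.    -0.   ] shift(goal axes) [-0.4489 -0.4383 -0.0199] w0.0856 g0.0
t0.10 shift(now axes) [-0.4489 -0.4383 -0.0191] turn [-0.002 -0.001 -0.925] shift(goal axes) [ 0.0799 -0.6223 -0.0199] w0.0856 g0.0
```

```bash
python3 -m inch '-0.02 -0.02 -0.01 0 0 0 100; -0.04 -0.04 -0.01 0 0 0 100; -0.043 -0.042 0 0 0 0 100; -0.043 -0.042 0 0 0 0 100; -0.043 -0.042 0 0 0 0 100; -0.043 -0.042 0 0 0 0 100; -0.043 -0.042 0 0 0 0 100; -0.043 -0.042 0 0 0 0 100; -0.043 -0.042 0 0 0 0 100; -0.043 -0.042 0 0 0 0 100' 30
python3 to.py .496 -.007 .25 154
python3 -m inch '-0.025 -0.025 0 0 0 0 100; -0.015 -0.015 0 0 0 0 100; -0.005 -0.005 0 0 0 0 100; 0 0 0 0 0 0 100; 0 0 0 0 0 0 100; 0 0 0 0 0 0 100; 0 0 0 0 0 0 100; 0 0 0 0 0 0 100; 0 0 0 0 0 0 100; 0 0 0 0 0 0 100'
python3 to.py .496 -.007 .25 154
python3 - <<'E'
from h import *
from rig import ctrl
c=ctrl.calibration("wrist"); p,d=ctrl.camera("wrist"); np.savez("pics/w1.npz",p=p,d=d,**c); cv2.imwrite("pics/w1.png",p[...,::-1])
E
```

```text
clock: 1.35
tcp_pos: [0.4745, 0.0492, 0.2511]
tcp_rot: [3.141, 0.0, 2.688]
contact_force: [0.6, 0.4, 0.9]
gripper_width: 0.0858
grip_force: 0.0
t1.35 shift(now axes) [-0.0439 -0.0411  0.0011] turn [ 0.  0. -0.] shift(goal axes) [-0.0439 -0.0411  0.0011] w0.0858 g0.0
clock: 2.6
tcp_pos: [0.4952, -0.009, 0.2513]
tcp_rot: [-3.142, -0.0, 2.688]
contact_force: [0.3, 0.1, -0.1]
gripper_width: 0.0853
grip_force: 0.0
t2.60 shift(now axes) [0.0002 0.0022 0.0013] turn [-0. -0.  0.] shift(goal axes) [0.0002 0.0022 0.0013] w0.0853 g0.0
```

View pics/w1.png

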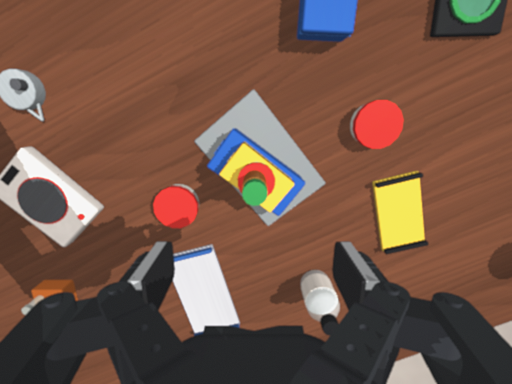

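The wrist picture shows the stack at (255,180), dish ring around the green cap (255,190), the tray (402,212), the plate (45,203), and the holder (470,15). I'll measure the stack from here as a third estimate.

```bash
cat > w.py <<'E'
import sys
from h import *
def run(f):
    z=dict(np.load(f)); X=cloud(z['d'],z); H=hsv(z['p']); h,s,v=[H[...,i].astype(int) for i in range(3)]
    M={'green':(h>45)&(h<85)&(s>110),'red':((h<6)|(h>174))&(s>150)&(v>120),'yellow':(h>22)&(h<34)&(s>130),'blue':(h>100)&(h<120)&(s>130),'pale':(s<50)&(v>150)}
    for k,m in M.items():
        L=cv2.connectedComponents((m&(z['d']>0)).astype(np.uint8))[1]
        for i in range(1,L.max()+1):
            q=X[L==i]; 
            if len(q)<80: continue
            vv,uu=np.where(L==i); zt=np.percentile(q[:,2],90); q=q[q[:,2]>zt-.006]
            c,r=cv2.minEnclosingCircle((q[:,:2]*1000).astype(np.float32))
            print(k,len(q),(int(uu.mean()),int(vv.mean())),'ztop %.3f'%zt,rect(q[:,:2]),'circ',np.round(c,1),round(r,1))
if __name__=='__main__': run(sys.argv[1])
E
python3 w.py pics/w1.npz
```

```text
green 476 (472, 11) ztop 0.018 [440.8, 314.5, 60.2, 23.8, 63.9] circ [432.1 318.7] 30.1
green 485 (254, 192) ztop 0.146 [495.8, -8.2, 24.1, 22.3, -26.2] circ [496.3  -8. ] 12.4
red 1854 (378, 123) ztop 0.028 [515.3, 165.2, 62.6, 60.1, 63.9] circ [515.6 165. ] 31.9
red 428 (257, 174) ztop 0.096 [494.0, -5.0, 40.7, 33.6, 57.9] circ [497.5  -7.1] 21.1
red 1424 (174, 207) ztop 0.028 [498.2, -135.5, 62.0, 61.6, -31.1] circ [ 498.1 -135.6] 31.5
yellow 1307 (256, 174) ztop 0.078 [499.5, -6.7, 78.7, 47.5, 25.6] circ [499.8  -6.4] 44.9
yellow 2779 (399, 211) ztop 0.010 [657.1, 159.2, 116.0, 65.7, -11.3] circ [656.9 156.7] 65.0
blue 1737 (326, 19) ztop 0.044 [372.9, 145.7, 59.5, 32.9, 61.9] circ [372.2 145.7] 32.2
blue 1235 (252, 163) ztop 0.048 [500.2, -7.3, 119.4, 60.0, 28.2] circ [500.6  -6.9] 64.5
blue 139 (191, 254) ztop 0.021 [541.7, -103.7, 166.5, 44.0, -55.6] circ [ 525.  -115.1] 83.3
pale 956 (16, 89) ztop 0.022 [270.2, -237.5, 48.4, 45.4, -40.8] circ [ 269.3 -239. ] 24.7
pale 4071 (264, 142) ztop 0.006 [497.0, 3.2, 169.4, 109.0, 13.0] circ [497.3   2.4] 99.4
pale 83 (37, 112) ztop 0.014 [302.6, -238.4, 19.2, 17.9, 1.4] circ [ 300.7 -238.1] 11.6
pale 3013 (50, 194) ztop 0.024 [405.4, -301.5, 129.7, 89.8, 18.8] circ [ 404.6 -300.1] 75.2
pale 3534 (203, 290) ztop 0.010 [590.5, -137.5, 313.7, 112.8, -29.4] circ [ 599.5 -121.8] 161.3
pale 294 (319, 295) ztop 0.081 [711.0, -2.6, 33.9, 24.0, 73.0] circ [715.2  -3.5] 17.4
pale 40 (505, 331) ztop -0.148 [860.9, 207.7, 753.1, 12.6, 23.9] circ [858.3 213.4] 376.6
pale 174 (410, 371) ztop -0.127 [869.4, 54.6, 687.9, 70.1, 9.8] circ [864.5  82.9] 344.0
```

```bash
python3 -m inch '0 0.001 0.02 0 0 0 100; 0 0.001 0.035 0 0 0 100; 0 0 0.035 0 0 0 80; 0 0 0.03 0 0 0 60; 0 0 0.015 0 0 0 50; 0 0 0.007 0 0 0 50; 0 0 0.002 0 0 0 40; 0 0 0 0 0 0 40; 0 0 0 0 0 0 0; 0 0 0 0 0 0 0' 25
python3 -m inch '0 0 0 0 0 0 0; 0 0 0 0 0 0 0; 0 0 0 0 0 0 0; 0 0 0 0 0 0 0; 0 0 -0.002 0 0 0 0; 0 0 -0.005 0 0 0 0; 0 0 -0.015 0 0 0 0; 0 0 -0.03 0 0 0 0; 0 0 -0.03 0 0 0 0; 0 0 -0.015 0 0 0 0'
python3 to.py .424 .321 .2 154
```

```text
clock: 3.9
tcp_pos: [0.4969, -0.0073, 0.1085]
tcp_rot: [3.141, 0.002, 2.688]
contact_force: [-0.7, -0.4, 3.4]
gripper_width: 0.0254
grip_force: 25.0
clock: 5.15
tcp_pos: [0.497, -0.0073, 0.2072]
tcp_rot: [3.14, 0.004, 2.688]
contact_force: [0.5, -0.3, -0.5]
gripper_width: 0.0253
grip_force: 24.8
t5.15 shift(now axes) [0.2096 0.2631 0.0067] turn [0.001 0.004 0.   ] shift(goal axes) [0.2096 0.2631 0.0072] w0.0253 g24.8
```

```bash
python3 -m inch '0.012 0.015 0 0 0 0 0; 0.02 0.025 0 0 0 0 0; 0.026 0.033 0 0 0 0 0; 0.03 0.037 0 0 0 0 0; 0.03 0.037 0 0 0 0 0; 0.03 0.037 0 0 0 0 0; 0.028 0.035 0 0 0 0 0; 0.019 0.024 0.02 0 0 0 0; 0.01 0.013 0.03 0 0 0 0; 0.004 0.006 0.02 0 0 0 0'
python3 -m inch '0 0 0.02 0 0 0 0; 0 0 0.02 0 0 0 0; 0 0 0.01 0 0 0 0; 0 0 0 0 0 0 0; 0 0 0 0 0 0 0; 0 0 0 0 0 0 0; 0 0 0 0 0 0 0; 0 0 0 0 0 0 0; 0 0 0 0 0 0 0; 0 0 0 0 0 0 0'
python3 to.py .424 .321 .027 154
python3 - <<'E'
from h import *
from rig import ctrl
c=ctrl.calibration("wrist"); p,d=ctrl.camera("wrist"); np.savez("pics/w2.npz",p=p,d=d,**c); cv2.imwrite("pics/w2.png",p[...,::-1])
c=ctrl.calibration("scene"); p,d=ctrl.camera("scene"); np.savez("pics/s2.npz",p=p,d=d,**c); cv2.imwrite("pics/s2.png",cv2.resize(p[170:310,330:490,::-1],None,fx=4,fy=4))
E
python3 w.py pics/w2.npz |grep green;python3 w.py pics/s2.npz |grep green
```

```text
clock: 6.4
tcp_pos: [0.4206, 0.3205, 0.1311]
tcp_rot: [-3.138, -0.003, 2.69]
contact_force: [-0.6, -0.9, -0.8]
gripper_width: 0.0252
grip_force: 24.8
clock: 7.65
tcp_pos: [0.423, 0.3199, 0.0843]
tcp_rot: [-3.142, -0.0, 2.688]
contact_force: [0.6, -0.2, -1.1]
gripper_width: 0.025
grip_force: 24.8
t7.65 shift(now axes) [-0.0004  0.0014  0.0573] turn [-0. -0. -0.] shift(goal axes) [-0.0004  0.0014  0.0573] w0.0250 g24.8
green 1358 (256, 197) ztop 0.018 [422.4, 322.8, 60.7, 53.7, 59.5] circ [425.5 320.6] 31.0
green 2137 (253, 275) ztop 0.121 [422.3, 320.0, 24.3, 24.2, -63.1] circ [422.5 319.4] 12.9
green 377 (402, 261) ztop 0.018 [424.8, 321.9, 64.0, 61.3, 17.8] circ [423.7 321.5] 33.6
```

View pics/w2.png

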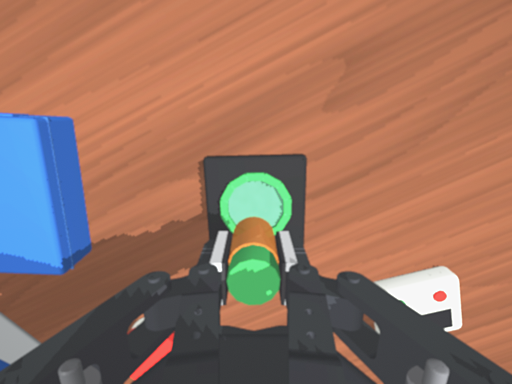

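View pics/s2.png

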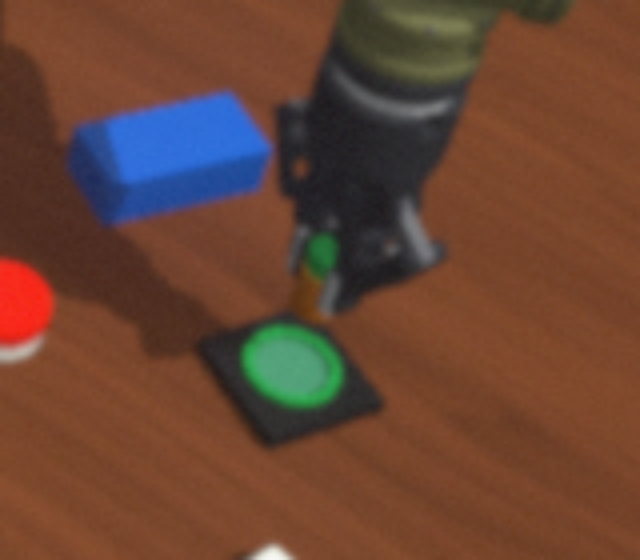

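The vial hangs upright in the fingers: cap at wrist (253,275), holder rim at (256,205). It is about 2 mm from the seat centre in plan, so I lower it.

```bash
python3 -m inch '0 0.001 0.01 0 0 0 0; -0.001 0 0.015 0 0 0 0; 0 0 0.015 0 0 0 0; 0 0 0.008 0 0 0 0; 0 0 0.004 0 0 0 0; 0 0 0.002 0 0 0 0; 0 0 0.001 0 0 0 0; 0 0 0.001 0 0 0 0; 0 0 0 0 0 0 0; 0 0 0 0 0 0 0'
python3 to.py .424 .321 .027 154
```

```text
clock: 9.0
tcp_pos: [0.4245, 0.3204, 0.0285]
tcp_rot: [3.141, 0.0, 2.688]
contact_force: [0.4, -0.0, -0.5]
gripper_width: 0.0252
grip_force: 24.8
t9.00 shift(now axes) [0.0007 0.0003 0.0015] turn [ 0.  0. -0.] shift(goal axes) [0.0007 0.0003 0.0015] w0.0252 g24.8
```

```bash
python3 -m inch '0 0 0.0005 0 0 0 0; 0 0 0.0005 0 0 0 0; 0 0 0.0005 0 0 0 0; 0 0 0 0 0 0 0; 0 0 0 0 0 0 0; 0 0 0 0 0 0 0; 0 0 0 0 0 0 0; 0 0 0 0 0 0 0; 0 0 0 0 0 0 0; 0 0 0 0 0 0 0'
```

```text
clock: 10.25
tcp_pos: [0.4244, 0.3204, 0.0268]
tcp_rot: [3.142, 0.0, 2.688]
contact_force: [-0.5, 0.2, 1.0]
gripper_width: 0.0254
grip_force: 24.8
```

```bash
python3 -m inch '0 0 0 0 0 0 36; 0 0 0 0 0 0 42; 0 0 0 0 0 0 50; 0 0 0 0 0 0 55; 0 0 -0.005 0 0 0 60; 0 0 -0.02 0 0 0 60; 0 0 -0.035 0 0 0 60; 0 0 -0.05 0 0 0 70; 0 0 -0.05 0 0 0 100; 0 0 -0.03 0 0 0 100'
python3 - <<'E'
from h import *
from rig import ctrl
c=ctrl.calibration("wrist"); p,d=ctrl.camera("wrist"); np.savez("pics/w3.npz",p=p,d=d,**c); cv2.imwrite("pics/w3.png",p[...,::-1])
E
python3 w.py pics/w3.npz |grep green; python3 to.py .4965 -.0073 .2 207
```

```text
clock: 11.5
tcp_pos: [0.4253, 0.3209, 0.2207]
tcp_rot: [3.138, 0.003, 2.688]
contact_force: [-0.3, 0.2, -0.4]
gripper_width: 0.0854
grip_force: 0.0
green 352 (252, 172) ztop 0.063 [423.6, 320.5, 23.6, 23.3, -18.4] circ [424.1 320.4] 12.3
t11.55 shift(now axes) [-0.2068 -0.2656  0.0235] turn [ 0.006  0.01  -0.925] shift(goal axes) [ 0.0874 -0.3249  0.0247] w0.0856 g0.0
```

```bash
python3 -m inch '-0.015 -0.019 0 0 0 0 100; -0.025 -0.032 0 0 0 0 100; -0.03 -0.039 0 0 0 0 100; -0.03 -0.039 0 0 0 0 100; -0.03 -0.039 0 0 0 0 100; -0.03 -0.039 0 0 0 0 100; -0.025 -0.032 0 0 0 0 100; -0.015 -0.019 0.01 0 0 0 100; -0.007 -0.008 0.01 0 0 0 100; 0 0 0 0 0 0 100'
python3 -m inch '0 0 0 0 0 0 100; 0 0 0 0 0 0 100; 0 0 0 0 0 0 100; 0 0 0 0 0 0 100; 0 0 0 0 0 0 100; 0 0 0 0 0 0 100; 0 0 0 0 0 0 100; 0 0 0 0 0 0 100; 0 0 0 0 0 0 100; 0 0 0 0 0 0 100'
python3 - <<'E'
from h import *
from rig import ctrl
c=ctrl.calibration("wrist"); p,d=ctrl.camera("wrist"); np.savez("pics/w4.npz",p=p,d=d,**c); cv2.imwrite("pics/w4.png",p[...,::-1])
E
python3 w.py pics/w4.npz |grep -v pale; python3 to.py .497 -.0073 .08 154
```

```text
clock: 12.8
tcp_pos: [0.493, -0.0094, 0.1953]
tcp_rot: [-3.141, -0.003, 2.687]
contact_force: [0.5, 1.1, 0.1]
gripper_width: 0.0853
grip_force: 0.0
clock: 14.05
tcp_pos: [0.4939, -0.0095, 0.1968]
tcp_rot: [-3.142, -0.0, 2.688]
contact_force: [0.5, 0.2, 1.1]
gripper_width: 0.0854
grip_force: 0.0
green 112 (504, 2) ztop 0.018 [444.2, 301.3, 20.5, 6.0, 59.6] circ [443.9 301.5] 10.5
red 2553 (400, 126) ztop 0.028 [515.9, 164.8, 62.5, 61.6, 63.6] circ [515.2 164.8] 31.7
red 1504 (256, 195) ztop 0.096 [497.5, -7.3, 41.9, 41.3, -3.6] circ [497.5  -7.4] 21.6
red 1802 (163, 221) ztop 0.028 [479.1, -110.7, 125.1, 62.2, -52.6] circ [ 487.  -103.8] 64.8
yellow 1851 (258, 187) ztop 0.078 [499.6, -6.6, 78.9, 48.2, 25.9] circ [500.1  -6.5] 45.1
yellow 3605 (420, 226) ztop 0.010 [657.1, 159.1, 116.1, 66.2, -11.3] circ [657.3 157.2] 65.0
blue 1199 (339, 13) ztop 0.044 [380.6, 141.1, 58.8, 15.6, 62.3] circ [379.9 141.4] 29.7
blue 1645 (252, 171) ztop 0.048 [500.4, -7.6, 119.8, 59.7, 27.8] circ [500.6  -6.8] 64.8
blue 163 (188, 273) ztop 0.021 [543.1, -101.6, 152.2, 34.0, -52.3] circ [ 529.8 -111.8] 76.1
t14.10 shift(now axes) [-0.0019  0.0033  0.1169] turn [ 0.  0. -0.] shift(goal axes) [-0.0019  0.0033  0.1169] w0.0851 g0.0
```

```bash
python3 -m inch '-0.002 0.0035 0.02 0 0 0 100; 0 0 0.03 0 0 0 90; 0 0 0.03 0 0 0 80; 0 0 0.018 0 0 0 75; 0 0 0.01 0 0 0 75; 0 0 0.005 0 0 0 75; 0 0 0.003 0 0 0 75; 0 0 0.001 0 0 0 70; 0 0 0 0 0 0 65; 0 0 0 0 0 0 60' 25
python3 -m inch '0 0 0 0 0 0 40; 0 0 0 0 0 0 20; 0 0 0 0 0 0 0; 0 0 0 0 0 0 0; 0 0 0 0 0 0 0; 0 0 0 0 0 0 0; 0 0 0 0 0 0 0; 0 0 0 0 0 0 0; 0 0 0 0 0 0 0; 0 0 0 0 0 0 0'
```

```text
clock: 15.35
tcp_pos: [0.4975, -0.0072, 0.0802]
tcp_rot: [3.141, 0.001, 2.688]
contact_force: [0.4, -1.3, 0.6]
gripper_width: 0.0513
grip_force: 0.0
clock: 16.6
tcp_pos: [0.4976, -0.0073, 0.0804]
tcp_rot: [3.141, 0.001, 2.688]
contact_force: [-0.7, -0.4, 4.9]
gripper_width: 0.0427
grip_force: 25.8
```

```bash
python3 -m inch '0 0 -0.002 0 0 0 0; 0 0 -0.004 0 0 0 0; 0 0 -0.01 0 0 0 0; 0 0 -0.02 0 0 0 0; 0 0 -0.03 0 0 0 0; 0 0 -0.02 0 0 0 0; 0 0 -0.01 0 0 0 0; 0 0 -0.005 0 0 0 0; 0 0 0 0 0 0 0; 0 0 0 0 0 0 0'
python3 to.py .4055 -.3015 .16 154
python3 - <<'E'
from h import *
from rig import ctrl
c=ctrl.calibration("wrist"); p,d=ctrl.camera("wrist"); np.savez("pics/w5.npz",p=p,d=d,**c); cv2.imwrite("pics/w5.png",p[...,::-1])
E
python3 w.py pics/w5.npz |egrep 'red|yell'
```

```text
clock: 17.85
tcp_pos: [0.4966, -0.0071, 0.1798]
tcp_rot: [-3.141, -0.002, 2.688]
contact_force: [0.7, 0.2, -0.5]
gripper_width: 0.0425
grip_force: 25.5
t17.85 shift(now axes) [-0.0472 -0.3045  0.0199] turn [-0.001 -0.002 -0.   ] shift(goal axes) [-0.0471 -0.3045  0.0198] w0.0425 g25.5
red 2868 (405, 126) ztop 0.028 [515.4, 164.6, 62.3, 61.3, 63.7] circ [515.4 164.7] 31.8
red 85 (18, 215) ztop 0.025 [415.1, -279.6, 61.0, 20.8, -22.7] circ [ 411.1 -289.2] 30.5
red 2050 (156, 226) ztop 0.028 [498.1, -135.5, 62.1, 61.9, 65.0] circ [ 497.9 -136. ] 32.2
red 4752 (253, 255) ztop 0.195 [497.2, -7.5, 43.4, 43.1, -72.8] circ [496.9  -7.9] 22.2
yellow 3415 (253, 189) ztop 0.078 [499.5, -7.0, 78.3, 48.5, 25.7] circ [498.6  -6.1] 44.3
yellow 3983 (426, 231) ztop 0.010 [657.3, 159.3, 115.9, 66.5, -11.4] circ [657.8 158.6] 65.5
```

View pics/w5.png

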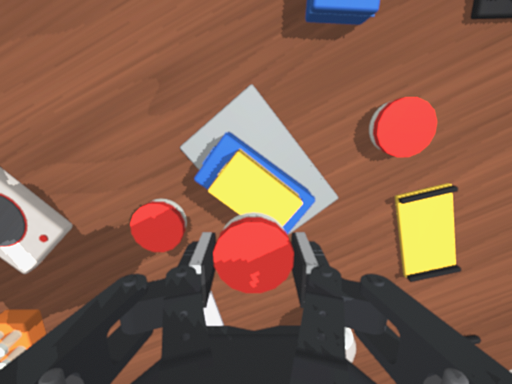

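The dish hangs level in the fingers at (253,255), and the slide box is undisturbed at (256,190). Carrying it to the plate.

```bash
python3 -m inch '-0.002 -0.013 0 0 0 0 0; -0.004 -0.025 0 0 0 0 0; -0.006 -0.035 0 0 0 0 0; -0.006 -0.04 0 0 0 0 0; -0.006 -0.04 0 0 0 0 0; -0.006 -0.04 0 0 0 0 0; -0.006 -0.04 0 0 0 0 0; -0.006 -0.037 0.005 0 0 0 0; -0.004 -0.022 0.01 0 0 0 0; -0.001 -0.01 0.01 0 0 0 0'
python3 -m inch '0 -0.003 0.01 0 0 0 0; 0 0 0.02 0 0 0 0; 0 0 0.02 0 0 0 0; 0 0 0.01 0 0 0 0; 0 0 0 0 0 0 0; 0 0 0 0 0 0 0; 0 0 0 0 0 0 0; 0 0 0 0 0 0 0; 0 0 0 0 0 0 0; 0 0 0 0 0 0 0'
python3 - <<'E'
from h import *
from rig import ctrl
c=ctrl.calibration("wrist"); p,d=ctrl.camera("wrist"); np.savez("pics/w6.npz",p=p,d=d,**c); cv2.imwrite("pics/w6.png",p[...,::-1])
X=cloud(d,c); H=hsv(p); g=(H[...,1]<60)&(H[...,2]>60)&(H[...,2]<130)&(abs(X[...,2]-.026)<.006)&(np.hypot(X[...,0]-.405,X[...,1]+.301)<.05)
print('disc',g.sum(),rect(X[g][:,:2]))
E
python3 w.py pics/w6.npz |egrep 'red|pale'
python3 to.py .4055 -.3015 .0297 154
```

```text
clock: 19.15
tcp_pos: [0.4061, -0.3006, 0.1553]
tcp_rot: [-3.142, -0.0, 2.686]
contact_force: [0.3, 0.6, -0.1]
gripper_width: 0.0427
grip_force: 25.5
clock: 20.4
tcp_pos: [0.4057, -0.302, 0.0959]
tcp_rot: [-3.142, 0.0, 2.688]
contact_force: [-0.4, -0.5, -0.0]
gripper_width: 0.0426
grip_force: 25.5
disc 3376 [392.1, -301.4, 72.5, 64.8, 66.5]
red 201 (256, 177) ztop 0.025 [391.5, -290.7, 69.4, 31.9, 48.0] circ [ 402.8 -301. ] 34.7
red 4150 (474, 214) ztop 0.027 [498.2, -138.8, 63.5, 59.3, -7.7] circ [ 498.3 -137.3] 32.1
red 4725 (253, 255) ztop 0.111 [406.2, -302.3, 43.4, 42.9, -25.7] circ [ 406.2 -302.7] 22.3
pale 1997 (247, 15) ztop 0.022 [280.4, -245.3, 49.0, 23.6, 63.2] circ [ 269.9 -240. ] 24.5
pale 259 (267, 47) ztop 0.014 [302.6, -239.5, 19.5, 19.0, 0.3] circ [ 300.4 -239.5] 12.0
pale 6786 (244, 177) ztop 0.024 [405.1, -302.7, 129.4, 87.1, 18.2] circ [ 404.7 -302.9] 75.8
pale 151 (260, 216) ztop 0.099 [392.2, -291.7, 28.1, 5.7, 52.8] circ [ 394.4 -293.4] 14.1
pale 312 (451, 285) ztop 0.010 [574.1, -165.1, 80.0, 4.2, 79.6] circ [ 574.3 -165.1] 40.0
pale 2398 (471, 319) ztop 0.010 [546.7, -184.4, 282.5, 53.7, 26.0] circ [ 552.  -195.2] 141.9
t20.45 shift(now axes) [0.0004 0.0003 0.0662] turn [-0.  0. -0.] shift(goal axes) [0.0004 0.0003 0.0662] w0.0429 g25.5
```

View pics/w6.png

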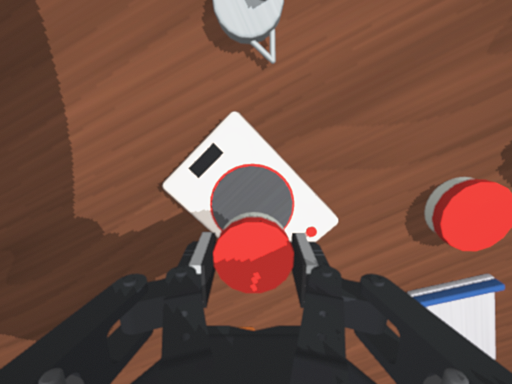

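The dish is centred over the disc (dish (253,255), disc ring (252,203), both 2 mm apart in plan). Lowering.

```bash
python3 -m inch '0.0005 0.001 0.015 0 0 0 0; 0 0 0.02 0 0 0 0; 0 0 0.015 0 0 0 0; 0 0 0.008 0 0 0 0; 0 0 0.004 0 0 0 0; 0 0 0.002 0 0 0 0; 0 0 0.001 0 0 0 0; 0 0 0 0 0 0 0; 0 0 0 0 0 0 0; 0 0 0 0 0 0 0'
python3 -m inch '0 0 0.0005 0 0 0 0; 0 0 0.0005 0 0 0 0; 0 0 0 0 0 0 0; 0 0 0 0 0 0 0; 0 0 0 0 0 0 0; 0 0 0 0 0 0 0; 0 0 0 0 0 0 0; 0 0 0 0 0 0 0; 0 0 0 0 0 0 0; 0 0 0 0 0 0 0'
```

```text
clock: 21.7
tcp_pos: [0.4058, -0.3009, 0.031]
tcp_rot: [-3.142, 0.0, 2.688]
contact_force: [0.3, 1.0, 0.3]
gripper_width: 0.0427
grip_force: 25.5
clock: 22.95
tcp_pos: [0.4057, -0.3008, 0.0298]
tcp_rot: [3.142, -0.0, 2.688]
contact_force: [-0.5, -0.3, -0.8]
gripper_width: 0.0425
grip_force: 25.5
```

```bash
python3 -m inch '0 0 0.0004 0 0 0 0; 0 0 0 0 0 0 0; 0 0 0.0003 0 0 0 0; 0 0 0 0 0 0 0; 0 0 0 0 0 0 0; 0 0 0 0 0 0 0; 0 0 0 0 0 0 0; 0 0 0 0 0 0 0; 0 0 0 0 0 0 0; 0 0 0 0 0 0 0'
```

```text
clock: 24.2
tcp_pos: [0.4058, -0.3008, 0.0294]
tcp_rot: [3.142, -0.0, 2.688]
contact_force: [-1.3, 1.2, 4.8]
gripper_width: 0.0427
grip_force: 25.9
```

Contact (4.8 N up). Releasing.

```bash
python3 -m inch '0 0 0 0 0 0 56; 0 0 0 0 0 0 62; 0 0 0 0 0 0 70; 0 0 0 0 0 0 75; 0 0 -0.005 0 0 0 80; 0 0 -0.02 0 0 0 80; 0 0 -0.035 0 0 0 80; 0 0 -0.05 0 0 0 90; 0 0 -0.05 0 0 0 100; 0 0 -0.03 0 0 0 100'
python3 - <<'E'
from h import *
from rig import ctrl
c=ctrl.calibration("wrist"); p,d=ctrl.camera("wrist"); np.savez("pics/w7.npz",p=p,d=d,**c)
E
python3 w.py pics/w7.npz |egrep 'red|pale'; python3 to.py .4995 -.0067 .2 206
```

```text
clock: 25.45
tcp_pos: [0.4065, -0.3015, 0.223]
tcp_rot: [-3.14, 0.005, 2.688]
contact_force: [-0.2, -0.2, -0.3]
gripper_width: 0.0853
grip_force: 0.0
red 1860 (399, 178) ztop 0.028 [497.6, -136.2, 62.6, 61.2, 63.8] circ [ 498.  -136.1] 31.8
red 964 (253, 174) ztop 0.045 [406.4, -301.0, 42.9, 41.6, -25.4] circ [ 406.1 -300.9] 21.8
pale 1479 (249, 42) ztop 0.022 [269.4, -239.5, 49.2, 48.2, 79.2] circ [ 269.2 -239.3] 24.9
pale 2086 (477, 79) ztop 0.006 [438.5, -8.7, 112.9, 50.5, -77.2] circ [425.  -11.9] 56.8
pale 4072 (251, 167) ztop 0.024 [405.4, -302.9, 130.0, 88.2, 18.2] circ [ 405.1 -302.8] 76.1
pale 75 (378, 164) ztop 0.010 [476.1, -147.5, 42.3, 9.9, -62.1] circ [ 480.5 -145.2] 21.2
pale 382 (493, 188) ztop 0.006 [577.7, -13.1, 40.3, 28.8, -77.6] circ [577.5 -13.2] 23.9
pale 142 (390, 230) ztop 0.013 [573.6, -165.2, 80.9, 3.0, 79.5] circ [ 574.6 -165.4] 40.4
pale 2507 (400, 262) ztop 0.010 [558.5, -179.4, 310.3, 76.6, 16.2] circ [ 564.2 -198.9] 155.3
pale 85 (152, 254) ztop 0.263 [375.1, -338.3, 4.4, 1.7, 65.8] circ [ 375.  -338.2] 2.2
pale 135 (360, 264) ztop 0.274 [417.0, -255.4, 5.2, 4.6, -65.4] circ [ 417.4 -255.1] 2.8
pale 257 (227, 305) ztop 0.060 [483.0, -369.7, 223.9, 18.8, -32.0] circ [ 485.  -366.4] 112.1
pale 103 (244, 294) ztop 0.059 [544.9, -383.1, 14.8, 14.4, -5.1] circ [ 545. -383.] 8.0
pale 95 (244, 310) ztop 0.059 [568.6, -393.6, 14.4, 13.7, -25.8] circ [ 568.7 -393.5] 7.8
pale 11 (245, 324) ztop 0.297 [395.4, -299.2, 2.8, 1.7, 56.1] circ [ 395.4 -299.2] 1.5
pale 85 (393, 377) ztop 0.051 [619.7, -253.0, 371.5, 17.0, 1.6] circ [ 619.7 -255.1] 185.8
t25.50 shift(now axes) [0.0476 0.3063 0.0255] turn [-0.007  0.008 -0.907] shift(goal axes) [-0.2122  0.2259  0.0269] w0.0854 g0.0
```

```bash
python3 -m inch '0.003 0.02 0 0 0 0 100; 0.006 0.038 0 0 0 0 100; 0.007 0.045 0 0 0 0 100; 0.008 0.05 0 0 0 0 100; 0.008 0.05 0 0 0 0 100; 0.007 0.045 0 0 0 0 100; 0.006 0.035 0 0 0 0 100; 0.0026 0.018 0 0 0 0 100; 0 0.005 0 0 0 0 100; 0 0 0 0 0 -0.1 100'
python3 -m inch '0 0 0 0 0 -0.16 100; 0 0 0 0 0 -0.18 100; 0 0 0 0 0 -0.18 100; 0 0 0 0 0 -0.16 100; 0 0 0 0 0 -0.1 100; 0 0 0 0 0 -0.027 100; 0 0 0.01 0 0 0 100; 0 0 0.01 0 0 0 100; 0 0 0 0 0 0 100; 0 0 0 0 0 0 100'
python3 - <<'E'
from h import *
from rig import ctrl
c=ctrl.calibration("wrist"); p,d=ctrl.camera("wrist"); np.savez("pics/w8.npz",p=p,d=d,**c)
E
python3 w.py pics/w8.npz |egrep 'blue|yell'; python3 to.py .4995 -.0067 .052 206
```

```text
clock: 26.75
tcp_pos: [0.4967, -0.0051, 0.2184]
tcp_rot: [-3.141, -0.001, 2.79]
contact_force: [-0.5, -0.3, -0.3]
gripper_width: 0.0856
grip_force: 0.0
clock: 28.0
tcp_pos: [0.497, -0.0049, 0.199]
tcp_rot: [3.141, -0.0, -2.689]
contact_force: [-0.1, 0.1, -0.1]
gripper_width: 0.085
grip_force: 0.0
yellow 3395 (249, 185) ztop 0.078 [499.7, -7.1, 79.7, 46.4, 25.7] circ [499.7  -7.2] 45.0
yellow 2000 (307, 308) ztop 0.010 [573.9, 109.0, 265.2, 115.6, 28.7] circ [584.1  90.3] 137.4
blue 6202 (455, 112) ztop 0.044 [334.7, 165.9, 119.7, 60.1, -28.5] circ [334.7 165.3] 65.1
blue 1169 (244, 141) ztop 0.048 [492.1, -13.0, 101.1, 58.5, 27.7] circ [493.1 -13. ] 57.4
blue 396 (105, 174) ztop 0.021 [575.3, -165.3, 80.4, 6.4, 79.4] circ [ 574.2 -165.1] 40.2
blue 253 (253, 225) ztop 0.048 [532.5, 8.2, 58.2, 48.6, -61.0] circ [531.6   8.1] 37.1
blue 428 (53, 263) ztop 0.021 [725.9, -193.8, 79.7, 8.7, 79.1] circ [ 725.4 -193.7] 40.0
t28.05 shift(now axes) [-0.0012 -0.0026  0.1473] turn [-0.     0.    -0.001] shift(goal axes) [-0.0013 -0.0026  0.1473] w0.0855 g0.0
```

```bash
python3 -m inch '-0.001 -0.002 0.02 0 0 0 100; 0 -0.001 0.035 0 0 0 100; 0 0 0.035 0 0 0 90; 0 0 0.025 0 0 0 85; 0 0 0.015 0 0 0 80; 0 0 0.01 0 0 0 80; 0 0 0.005 0 0 0 80; 0 0 0.002 0 0 0 70; 0 0 0 0 0 0 65; 0 0 0 0 0 0 60' 35
python3 -m inch '0 0 0 0 0 0 45; 0 0 0 0 0 0 20; 0 0 0 0 0 0 0; 0 0 0 0 0 0 0; 0 0 0 0 0 0 0; 0 0 0 0 0 0 0; 0 0 0 0 0 0 0; 0 0 -0.002 0 0 0 0; 0 0 -0.004 0 0 0 0; 0 0 -0.01 0 0 0 0'
python3 to.py .4995 -.0067 .052 206
python3 -m inch '0 0 -0.02 0 0 0 0; 0 0 -0.03 0 0 0 0; 0 0 -0.03 0 0 0 0; 0 0 -0.03 0 0 0 0; 0 0 -0.015 0 0 0 0; 0 0 -0.005 0 0 0 0; 0 0 0 0 0 0 0; 0 0 0 0 0 0 0; 0 0 0 0 0 0 0; 0 0 0 0 0 0 0'
python3 - <<'E'
from h import *
from rig import ctrl
c=ctrl.calibration("wrist"); p,d=ctrl.camera("wrist"); np.savez("pics/w9.npz",p=p,d=d,**c); cv2.imwrite("pics/w9.png",p[...,::-1])
E
python3 w.py pics/w9.npz |egrep 'blue|yell'; python3 to.py .658 .159 .19 168.6
```

```text
clock: 29.3
tcp_pos: [0.4997, -0.0072, 0.0527]
tcp_rot: [-3.141, 0.001, -2.688]
contact_force: [0.4, 0.0, -0.6]
gripper_width: 0.0514
grip_force: 0.0
clock: 30.55
tcp_pos: [0.4983, -0.007, 0.0675]
tcp_rot: [3.14, -0.002, -2.688]
contact_force: [0.8, 0.2, -0.0]
gripper_width: 0.0473
grip_force: 38.1
t30.55 shift(now axes) [-0.0013 -0.0003  0.0155] turn [ 0.001 -0.002 -0.001] shift(goal axes) [-0.0012 -0.0002  0.0155] w0.0473 g38.1
clock: 31.8
tcp_pos: [0.499, -0.0071, 0.1975]
tcp_rot: [3.141, -0.001, -2.688]
contact_force: [0.3, 0.4, -0.7]
gripper_width: 0.0474
grip_force: 38.1
yellow 12796 (253, 252) ztop 0.222 [498.3, -7.4, 79.3, 48.3, 26.3] circ [497.7  -6.4] 44.9
blue 6021 (456, 112) ztop 0.044 [335.3, 165.2, 117.8, 59.9, -28.4] circ [334.9 165.3] 64.7
blue 2705 (250, 151) ztop 0.048 [472.0, -23.6, 59.1, 54.6, -63.1] circ [473.2 -22.6] 39.0
blue 403 (107, 174) ztop 0.021 [575.4, -164.7, 79.9, 6.6, 80.0] circ [ 575.  -164.6] 39.9
blue 424 (54, 263) ztop 0.021 [725.8, -193.3, 79.7, 8.2, 78.7] circ [ 724.2 -192.9] 39.9
t31.85 shift(now axes) [-0.2156  0.0798  0.0076] turn [ 0.    -0.001  0.652] shift(goal axes) [-0.1229  0.1943  0.0077] w0.0475 g38.1
```

View pics/w9.png

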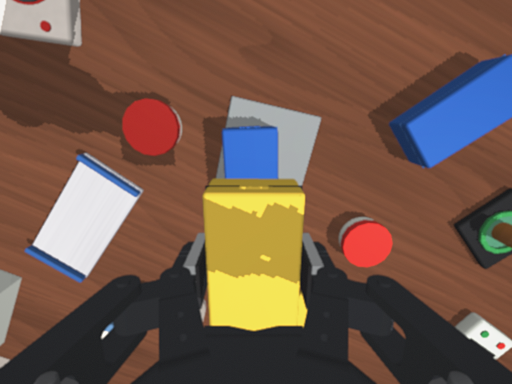

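The slide box hangs square in the fingers at (253,255), level and centred, with the tip box left at (250,150). Turning and carrying to the tray.

```bash
python3 -m inch '0 0 0 0 0 0.06 0; 0 0 0 0 0 0.12 0; 0 0 0 0 0 0.15 0; 0 0 0 0 0 0.15 0; 0 0 0 0 0 0.11 0; 0 0 0 0 0 0.06 0; -0.007 0.01 0 0 0 0 0; -0.014 0.022 0 0 0 0 0; -0.018 0.029 0 0 0 0 0; -0.021 0.033 0 0 0 0 0'
python3 -m inch '-0.021 0.033 0 0 0 0 0; -0.018 0.029 0 0 0 0 0; -0.014 0.022 0 0 0 0 0; -0.007 0.011 0.01 0 0 0 0; -0.003 0.004 0.02 0 0 0 0; 0 0 0.03 0 0 0 0; 0 0 0.03 0 0 0 0; 0 0 0.02 0 0 0 0; 0 0 0.005 0 0 0 0; 0 0 0 0 0 0 0'
python3 - <<'E'
from h import *
from rig import ctrl
ctrl.camera("top")
c=ctrl.calibration("wrist"); p,d=ctrl.camera("wrist"); np.savez("pics/w10.npz",p=p,d=d,**c); cv2.imwrite("pics/w10.png",p[...,::-1])
for n in("wrist","top","scene"):
    c=ctrl.calibration(n); p,d=ctrl.camera(n); X=cloud(d,c); v=hsv(p)[...,2]
    if n=="top": z=np.load("pics/top0.npz"); p,d=z['p'],z['d']; X=cloud(d,c); v=hsv(p)[...,2]
    m=(X[...,2]>.013)&(X[...,2]<.025)&(np.hypot(X[...,0]-.658,X[...,1]-.159)<.085)&(v<90)
    L=cv2.connectedComponents(m.astype(np.uint8))[1]
    for i in range(1,L.max()+1):
        if (L==i).sum()>15: print(n,(L==i).sum(),rect(X[L==i][:,:2]))
E
python3 w.py pics/w10.npz |egrep 'yell'; python3 to.py .658 .159 .0145 168.6
```

```text
clock: 33.1
tcp_pos: [0.5776, 0.0745, 0.1981]
tcp_rot: [3.141, 0.0, 2.946]
contact_force: [0.5, 1.1, -0.6]
gripper_width: 0.0475
grip_force: 38.0
clock: 34.35
tcp_pos: [0.6578, 0.1579, 0.0834]
tcp_rot: [3.142, 0.0, 2.945]
contact_force: [0.0, 0.0, -0.2]
gripper_width: 0.047
grip_force: 38.0
wrist 683 [604.6, 170.0, 64.9, 6.1, 78.6]
top 50 [713.3, 148.3, 64.2, 8.0, 78.2]
top 29 [603.1, 170.7, 63.5, 3.7, 78.5]
scene 40 [607.4, 181.8, 41.2, 7.3, 78.8]
scene 57 [715.8, 148.7, 64.5, 6.1, 76.9]
yellow 12716 (253, 235) ztop 0.109 [657.8, 158.0, 78.7, 48.0, -11.5] circ [656.6 158.5] 43.9
t34.60 shift(now axes) [0.0008 0.0006 0.0701] turn [0.001 0.002 0.002] shift(goal axes) [0.0007 0.0007 0.0701] w0.0469 g38.0
```

View pics/w10.png

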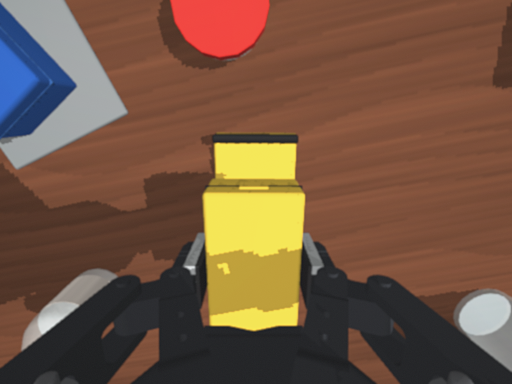

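The box is aligned with the tray: near stop at (255,138), box edges parallel to it. The bottle is well clear at left (70,310). Lowering.

```bash
python3 -m inch '-0.001 0.001 0.01 0 0 0 0; 0 0 0.02 0 0 0 0; 0 0 0.02 0 0 0 0; 0 0 0.01 0 0 0 0; 0 0 0.005 0 0 0 0; 0 0 0.002 0 0 0 0; 0 0 0.001 0 0 0 0; 0 0 0 0 0 0 0; 0 0 0 0 0 0 0; 0 0 0 0 0 0 0'
python3 -m inch '0 0 0.0005 0 0 0 0; 0 0 0 0 0 0 0; 0 0 0.0005 0 0 0 0; 0 0 0 0 0 0 0; 0 0 0.0005 0 0 0 0; 0 0 0 0 0 0 0; 0 0 0 0 0 0 0; 0 0 0 0 0 0 0; 0 0 0 0 0 0 0; 0 0 0 0 0 0 0'
```

```text
clock: 35.85
tcp_pos: [0.659, 0.1589, 0.0154]
tcp_rot: [3.141, 0.0, 2.945]
contact_force: [-1.0, -1.0, -1.0]
gripper_width: 0.0472
grip_force: 38.0
clock: 37.1
tcp_pos: [0.659, 0.1589, 0.0149]
tcp_rot: [-3.141, 0.0, 2.945]
contact_force: [-4.7, -0.7, 7.9]
gripper_width: 0.047
grip_force: 39.1
```

```bash
python3 -m inch '0 0 0 0 0 0 60; 0 0 0 0 0 0 68; 0 0 0 0 0 0 75; 0 0 0 0 0 0 85; 0 0 -0.005 0 0 0 90; 0 0 -0.02 0 0 0 90; 0 0 -0.035 0 0 0 90; 0 0 -0.05 0 0 0 90; 0 0 -0.05 0 0 0 100; 0 0 -0.03 0 0 0 100'
python3 - <<'E'
from h import *
from rig import ctrl
c=ctrl.calibration("wrist"); p,d=ctrl.camera("wrist"); np.savez("pics/w11.npz",p=p,d=d,**c); cv2.imwrite("pics/w11.png",p[...,::-1])
E
python3 w.py pics/w11.npz |egrep 'blue|yell'; python3 to.py .5003 -.0072 .205 207.9
```

```text
clock: 38.35
tcp_pos: [0.6603, 0.1591, 0.2097]
tcp_rot: [3.139, 0.006, 2.945]
contact_force: [-0.4, -0.6, 0.3]
gripper_width: 0.0854
grip_force: 0.0
yellow 2640 (253, 168) ztop 0.040 [658.9, 159.3, 79.4, 47.9, -11.7] circ [659.  159.1] 45.5
blue 7438 (67, 59) ztop 0.048 [501.4, -6.5, 120.4, 60.4, 27.3] circ [501.6  -5.9] 65.0
blue 245 (23, 265) ztop 0.021 [728.0, -183.2, 62.9, 7.0, 78.8] circ [ 727.1 -183. ] 31.5
t38.40 shift(now axes) [ 0.1261 -0.195   0.0067] turn [ 0.     0.013 -0.684] shift(goal axes) [ 0.2209 -0.0716  0.0091] w0.0856 g0.0
```

```bash
python3 -m inch '0.01 -0.016 0 0 0 0 100; 0.02 -0.031 0 0 0 0 100; 0.024 -0.037 0 0 0 0 100; 0.024 -0.037 0 0 0 0 100; 0.024 -0.037 0 0 0 0 100; 0.016 -0.025 0 0 0 0 100; 0.006 -0.009 0 0 0 0 100; 0.002 -0.003 0 0 0 0 100; 0 0 0 0 0 -0.1 100; 0 0 0 0 0 -0.15 100'
python3 -m inch '0 0 0 0 0 -0.16 100; 0 0 0 0 0 -0.15 100; 0 0 0 0 0 -0.09 100; 0 0 0 0 0 -0.034 100; 0 0 0 0 0 0 100; 0 0 0 0 0 0 100; 0 0 0 0 0 0 100; 0 0 0 0 0 0 100; 0 0 0 0 0 0 100; 0 0 0 0 0 0 100'
python3 - <<'E'
from h import *
from rig import ctrl
c=ctrl.calibration("wrist"); p,d=ctrl.camera("wrist"); np.savez("pics/w12.npz",p=p,d=d,**c); cv2.imwrite("pics/w12.png",p[...,::-1])
E
python3 w.py pics/w12.npz |egrep 'blue'; python3 to.py .5005 -.007 .018 207.9
```

```text
clock: 39.65
tcp_pos: [0.4978, -0.0072, 0.2039]
tcp_rot: [3.141, 0.001, -3.083]
contact_force: [-0.2, 0.5, -0.4]
gripper_width: 0.0852
grip_force: 0.0
clock: 40.9
tcp_pos: [0.4971, -0.0078, 0.2036]
tcp_rot: [-3.142, 0.0, -2.655]
contact_force: [-0.6, -1.0, 0.1]
gripper_width: 0.0853
grip_force: 0.0
blue 5926 (455, 120) ztop 0.044 [334.9, 165.7, 119.0, 59.8, -28.6] circ [334.8 165. ] 65.0
blue 5149 (250, 177) ztop 0.048 [500.1, -8.7, 118.6, 58.7, 27.9] circ [500.7  -8.1] 64.7
blue 380 (109, 170) ztop 0.021 [575.4, -164.8, 79.4, 7.1, 79.1] circ [ 575.6 -164.8] 39.7
blue 413 (53, 256) ztop 0.021 [725.9, -193.4, 79.5, 8.7, 78.9] circ [ 726.8 -193.6] 39.8
t40.95 shift(now axes) [-0.0033 -0.0009  0.1856] turn [-0.  0.  0.] shift(goal axes) [-0.0034 -0.0009  0.1856] w0.0858 g0.0
```

```bash
python3 -m inch '-0.003 -0.0015 0.02 0 0 0 100; 0 0 0.035 0 0 0 100; 0 0 0.035 0 0 0 100; 0 0 0.03 0 0 0 100; 0 0 0.025 0 0 0 100; 0 0 0.02 0 0 0 100; 0 0 0.012 0 0 0 100; 0 0 0.006 0 0 0 100; 0 0 0.002 0 0 0 90; 0 0 0 0 0 0 80' 45
python3 -m inch '0 0 0 0 0 0 65; 0 0 0 0 0 0 50; 0 0 0 0 0 0 30; 0 0 0 0 0 0 0; 0 0 0 0 0 0 0; 0 0 0 0 0 0 0; 0 0 0 0 0 0 0; 0 0 -0.002 0 0 0 0; 0 0 -0.004 0 0 0 0; 0 0 -0.01 0 0 0 0'
python3 -m inch '0 0 -0.02 0 0 0 0; 0 0 -0.03 0 0 0 0; 0 0 -0.03 0 0 0 0; 0 0 -0.03 0 0 0 0; 0 0 -0.02 0 0 0 0; 0 0 -0.01 0 0 0 0; 0 0 0 0 0 0 0; 0 0 0 0 0 0 0; 0 0 0 0 0 0 0; 0 0 0 0 0 0 0'
python3 - <<'E'
from h import *
from rig import ctrl
c=ctrl.calibration("wrist"); p,d=ctrl.camera("wrist"); np.savez("pics/w13.npz",p=p,d=d,**c); cv2.imwrite("pics/w13.png",p[...,::-1])
E
python3 w.py pics/w13.npz |egrep 'blue'; python3 to.py .6505 -.1793 .16 169.2
```

```text
clock: 42.2
tcp_pos: [0.501, -0.0078, 0.0192]
tcp_rot: [-3.141, 0.001, -2.654]
contact_force: [0.3, -0.6, -0.2]
gripper_width: 0.0681
grip_force: 0.0
clock: 43.45
tcp_pos: [0.4994, -0.0076, 0.034]
tcp_rot: [3.14, -0.002, -2.654]
contact_force: [0.4, 0.1, -0.8]
gripper_width: 0.0591
grip_force: 50.1
clock: 44.7
tcp_pos: [0.5001, -0.0077, 0.1738]
tcp_rot: [3.141, -0.001, -2.654]
contact_force: [1.1, 0.6, -1.1]
gripper_width: 0.0593
grip_force: 50.1
blue 5352 (463, 125) ztop 0.044 [345.5, 159.8, 95.4, 60.2, -28.8] circ [344.5 160. ] 55.2
blue 22087 (253, 231) ztop 0.202 [490.3, -12.6, 99.2, 59.8, 28.3] circ [491.3 -12.8] 56.6
blue 497 (96, 173) ztop 0.021 [575.5, -164.5, 80.0, 7.3, 80.1] circ [ 575.  -164.5] 40.0
blue 511 (37, 266) ztop 0.021 [726.0, -193.7, 79.5, 8.7, 80.1] circ [ 728.1 -194. ] 39.8
t44.75 shift(now axes) [-0.0524 -0.222   0.0139] turn [ 0.    -0.001  0.676] shift(goal axes) [-0.1798 -0.1405  0.014 ] w0.0589 g50.1
```

View pics/w13.png

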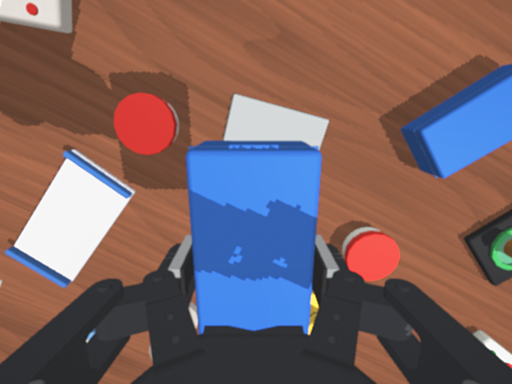

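The tip box is gripped square and level at (253,240). The dock stops are at (96,173) and (37,266). Turning and carrying.

```bash
python3 -m inch '0 0 0 0 0 0.06 0; 0 0 0 0 0 0.12 0; 0 0 0 0 0 0.15 0; 0 0 0 0 0 0.15 0; 0 0 0 0 0 0.12 0; 0 0 0 0 0 0.076 0; -0.01 -0.008 0 0 0 0 0; -0.02 -0.016 0 0 0 0 0; -0.028 -0.022 0 0 0 0 0; -0.032 -0.025 0 0 0 0 0'
python3 -m inch '-0.032 -0.025 0 0 0 0 0; -0.028 -0.022 0 0 0 0 0; -0.018 -0.014 0 0 0 0 0; -0.009 -0.006 0.01 0 0 0 0; -0.003 -0.002 0.02 0 0 0 0; 0 0 0.02 0 0 0 0; 0 0 0.02 0 0 0 0; 0 0 0.01 0 0 0 0; 0 0 0 0 0 0 0; 0 0 0 0 0 0 0'
python3 - <<'E'
from h import *
from rig import ctrl
c=ctrl.calibration("wrist"); p,d=ctrl.camera("wrist"); np.savez("pics/w14.npz",p=p,d=d,**c); cv2.imwrite("pics/w14.png",p[...,::-1])
E
python3 w.py pics/w14.npz |egrep 'blue'; python3 to.py .6507 -.1792 .023 169.2
```

```text
clock: 46.0
tcp_pos: [0.5766, -0.0957, 0.1745]
tcp_rot: [-3.141, 0.0, 2.955]
contact_force: [1.3, 0.2, -1.6]
gripper_width: 0.0594
grip_force: 50.1
clock: 47.25
tcp_pos: [0.6516, -0.1791, 0.0956]
tcp_rot: [-3.141, 0.002, 2.953]
contact_force: [0.1, 0.2, -0.7]
gripper_width: 0.0588
grip_force: 50.1
blue 831 (252, 109) ztop 0.022 [576.7, -165.9, 80.3, 5.2, 79.2] circ [ 577.4 -166. ] 40.2
blue 22109 (253, 231) ztop 0.124 [640.6, -176.9, 99.4, 60.3, -10.2] circ [ 641.5 -177.9] 56.6
t47.30 shift(now axes) [ 0.0012 -0.0002  0.073 ] turn [-0.     0.002 -0.   ] shift(goal axes) [ 0.0011 -0.0002  0.073 ] w0.0589 g50.1
```

View pics/w14.png

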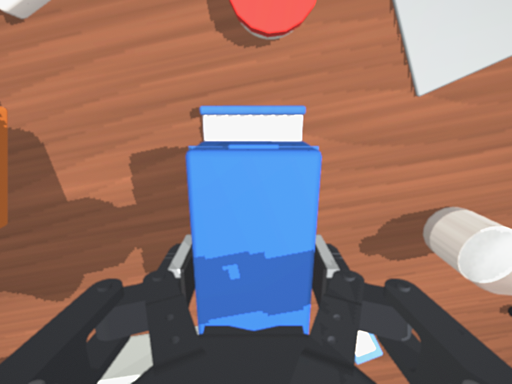

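The box is parallel to the near blue stop at (252,109) and centred across; the bottle (480,250) and the rack (0,170) are clear. Lowering.

```bash
python3 -m inch '0.0005 0 0.01 0 0 0 0; 0.0005 0 0.02 0 0 0 0; 0 0 0.02 0 0 0 0; 0 0 0.012 0 0 0 0; 0 0 0.005 0 0 0 0; 0 0 0.002 0 0 0 0; 0 0 0.001 0 0 0 0; 0 0 0 0 0 0 0; 0 0 0 0 0 0 0; 0 0 0 0 0 0 0'
python3 -m inch '0 0 0.0005 0 0 0 0; 0 0 0 0 0 0 0; 0 0 0.0005 0 0 0 0; 0 0 0 0 0 0 0; 0 0 0.0005 0 0 0 0; 0 0 0 0 0 0 0; 0 0 0 0 0 0 0; 0 0 0 0 0 0 0; 0 0 0 0 0 0 0; 0 0 0 0 0 0 0'
```

```text
clock: 48.55
tcp_pos: [0.6502, -0.1789, 0.0249]
tcp_rot: [-3.142, 0.0, 2.953]
contact_force: [0.4, -0.0, -1.2]
gripper_width: 0.0592
grip_force: 50.1
clock: 49.8
tcp_pos: [0.6501, -0.1788, 0.0237]
tcp_rot: [-3.142, -0.0, 2.953]
contact_force: [-4.1, 0.6, 5.3]
gripper_width: 0.0592
grip_force: 50.9
```

Contact. Releasing and checking.

```bash
python3 -m inch '0 0 0 0 0 0 74; 0 0 0 0 0 0 82; 0 0 0 0 0 0 92; 0 0 0 0 0 0 100; 0 0 0 0 0 0 100; 0 0 -0.005 0 0 0 100; 0 0 -0.02 0 0 0 100; 0 0 -0.035 0 0 0 100; 0 0 -0.05 0 0 0 100; 0 0 -0.05 0 0 0 100'
python3 -m inch '0 0 -0.03 0 0 0 100; 0 0 -0.02 0 0 0 100; 0 0 0 0 0 0 100; 0 0 0 0 0 0 100; 0 0 0 0 0 0 100; 0 0 0 0 0 0 100; 0 0 0 0 0 0 100; 0 0 0 0 0 0 100; 0 0 0 0 0 0 100; 0 0 0 0 0 0 100'
python3 - <<'E'
from h import *
from rig import ctrl
for n in("wrist","scene"):
    c=ctrl.calibration(n); p,d=ctrl.camera(n); np.savez(f"pics/f{n}.npz",p=p,d=d,**c); cv2.imwrite(f"pics/f{n}.png",p[...,::-1])
E
python3 w.py pics/fwrist.npz |egrep 'blue'; python3 w.py pics/fscene.npz
```

```text
clock: 51.05
tcp_pos: [0.6502, -0.1788, 0.1864]
tcp_rot: [-3.141, 0.002, 2.953]
contact_force: [0.7, -0.9, 0.2]
gripper_width: 0.0851
grip_force: 0.0
clock: 52.3
tcp_pos: [0.6501, -0.1788, 0.2332]
tcp_rot: [-3.142, 0.0, 2.953]
contact_force: [-0.4, 0.2, -0.5]
gripper_width: 0.0856
grip_force: 0.0
blue 254 (252, 111) ztop 0.022 [576.9, -165.7, 79.2, 3.6, 79.1] circ [ 578.7 -166. ] 39.6
blue 4414 (252, 174) ztop 0.052 [649.5, -179.1, 119.5, 57.5, -10.8] circ [ 650.4 -179. ] 64.9
green 85 (403, 259) ztop 0.063 [426.2, 321.3, 25.0, 23.2, 34.8] circ [425.  321.8] 13.1
red 84 (235, 142) ztop 0.045 [410.4, -296.0, 38.9, 36.7, -17.2] circ [ 408.9 -296.9] 20.7
red 263 (251, 184) ztop 0.028 [498.9, -134.6, 62.7, 61.4, 78.1] circ [ 499.8 -135.7] 33.7
red 398 (329, 244) ztop 0.028 [516.8, 166.1, 62.1, 61.1, 56.0] circ [516.8 165.9] 33.2
yellow 614 (290, 280) ztop 0.040 [661.1, 160.2, 79.7, 50.4, -11.4] circ [661.  159.5] 45.6
blue 906 (62, 39) ztop 0.082 [278.8, -1425.0, 900.7, 327.4, -86.3] circ [  425.1 -1415.5] 450.4
blue 31 (142, 15) ztop 0.011 [107.0, -1223.3, 834.0, 33.5, 60.1] circ [  105
[... 1426 characters left out ...]
 0.007 [496.1, 4.9, 168.9, 108.5, 12.7] circ [496.7   5.7] 95.3
pale 326 (202, 215) ztop 0.010 [650.9, -167.0, 154.3, 87.0, -19.0] circ [ 655.4 -168.6] 84.1
pale 6265 (68, 318) ztop -0.742 [995.3, -599.4, 1614.1, 409.4, 89.9] circ [1038.7 -595.3] 818.8
pale 97 (225, 249) ztop 0.080 [722.0, 3.7, 34.8, 24.0, -26.0] circ [719.4  -0.9] 17.8
pale 106 (168, 255) ztop 0.020 [818.3, -100.7, 36.1, 26.8, 16.9] circ [ 819.1 -101.9] 19.9
pale 611 (402, 326) ztop 0.024 [581.6, 413.9, 75.0, 61.5, 78.4] circ [581.1 413.9] 44.2
pale 179 (310, 368) ztop 0.090 [815.9, 357.1, 67.0, 58.7, -45.5] circ [819.5 360.5] 35.0
pale 253 (185, 375) ztop -0.745 [826.0, -153.1, 109.0, 71.1, -88.4] circ [ 825.7 -153.1] 62.5
```

View pics/fscene.png

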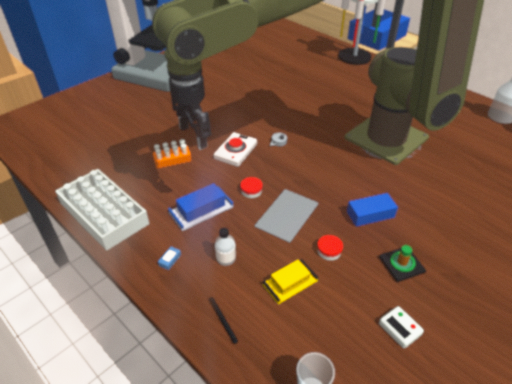

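The scene shows all four in place: vial (403,258), dish (235,145), slide box (290,280), tip box (202,203). The bottle and rack have not moved. The dish is partly hidden by the gripper here; its earlier close wrist measurement was within 2 mm. Handing in.

```bash
python3 -c "
from rig import ctrl
print(ctrl.sign_off())"
```

```text
the job is handed in; nothing more can be done
None
```

The stack is apart and the job is handed in: vial, dish, slide box and tip box each stand released on their own seats, within about 2 mm of centre by the camera measurements, after about 52 s of the 120 s; sign-off gave no verdict.

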